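Hold a spring clip open over the order card

TASK

Squeeze the handles of the wide spring clip that is parked on the organiser's long divider, lift it off, and bring it down over the middle of the upright order card's top edge, where a ticket is about to be clipped. Finish there still holding it: squeezed wide open, one jaw well down on each side of the card, and no part of the clip touching the card, so that the ticket can be slipped in beside it. Leave the narrow clip parked, and do not shift the card stand, the timer or the sauce cup.

Things in the scene. Friction and masses are not known exactly. Their poses are not given: they have to be found in the camera images.
- wide_clip: The wide spring clip: steel, clothes-peg type, 40 mm wide, handles up, jaws down, about 0.07 kg. Handle tops 42 mm above the pivot, jaw tips 38 mm below. Parked astride the divider, jaws shut on it, pivot on its top edge. Origin: pivot centre, parked 67 mm above the worktop; frame fixed to lever A (on its -x side): z up, y along the pivot pin, x from lever A to B (parked: square to the divider).
- narrow_clip: The narrow spring clip, the same shape and height but only 18 mm wide (along y), parked on the same divider 100 to 140 mm from the wide one, at either end. A bystander: leave it parked. Origin at the centre of its pivot.
- wide_clip_spring (a joint): Opening of the wide clip (rad): 0 shut on the divider, -0.09 shut on nothing, 0.56 squeezed fully (stop; handles parallel, jaw tips 24 mm apart). The spring shuts the jaws: about 2.5 N a side at the handle tops starts to open it, 7 N there (11 N at mid-handle) opens it fully, so a grip of 15 to 25 N opens it fully.
- wide_clip_handle_a (a point): Centre of lever A's handle sheet (32 mm wide, 3 mm thick, 43 mm long), parked about 91 mm above the worktop. Grip midway between handle_a and handle_b, closing along the line between them. Parked, the handles make a V, 46 mm over the outside at the tops, 22 mm at the pivot; squeezed fully they are parallel, 21 mm over the outside.
- wide_clip_handle_b (a point): The same on lever B, the other handle.
- wide_clip_jaw_a (a point): Lower tip of lever A's jaw, on its inner face, on the clip's centre line. With the clip fully squeezed it lies 63 mm below the half-way height of the handles.
- wide_clip_jaw_b (a point): The same on lever B, the other jaw.
- organiser: Open white plastic organiser tray, 140 x 240 x 62 mm (x, y, z of its frame), fixed to the worktop, with a 3 mm divider along its whole length (y) at x = 0, as high as the rim (62 mm), and a lower cross wall; a thermometer, a pen and an order pad lie in it, none above the rim. Origin: centre of its underside.
- card_stand: The order card standing upright in its steel foot: white card with a printed table, 105 mm wide (along y), 3 mm thick (along x), top edge 135 mm above the worktop; foot 56 x 125 mm, 6 mm high with a 21 mm high slotted bar in the middle. Loose, about 0.8 kg. Origin: centre of the foot's underside.
- card_edge (a point): Middle of the card's top edge; axes as the card stand (x square to the card, y along the edge, z up).
- timer: Small white kitchen timer, 66 x 60 x 20 mm, lying on the worktop; a bystander.
- sauce_cup: Small clear cup of sauce, 63 mm across, 32 mm high, standing behind the card; a bystander.

How it is judged:
By the outcome, as a careful person would: the job done as asked, in the order asked, and still so for the second after the job is handed in, while the arm keeps its last pose, push and grip.
It also fails if it takes over 32 s, if anything falls off the work surface, if the arm or the gripper's body presses on something with over 40 N, if the wrist force passes 120 N, or if a joint passes its speed limit or range.

ROBOT

A 6-joint arm with a two-finger parallel gripper is mounted at the origin on a cart in front of the work surface, level with it; the furniture and walls round the work are solid. World frame = base frame: x ahead of the robot, y to its left, z up, the work surface at z = 0. Lengths are in m, angles in rad, forces in N, time in s.
With the tool pointing down it reaches from about 0.35 to 0.775 m from the base axis. Payload 7.3 kg.
Tool frame: the origin (TCP) lies at the very end of the fingers, on their centre line; the grasp point (between the pads) lies 19 mm behind it; z points along the fingers, y is the line along which they close (so a half turn about z gives the same grasp; the last joint's range is limited). The gripper opens to 92 mm and grips with 3 to 60 N. Pads are 19 mm wide; open, the fingers measure 130 mm over their backs; the gripper's body (75 mm by 190 mm) begins 47 mm behind the grasp point.
Start: joints at [1.133, 0.342, 1.524, -0, 1.275, -0.146], TCP at [0.151, 0.503, 0.227] pointing down, gripper open.
Joint ranges: [-2.53, 2.53], [-0.77, 2.02], [0.04, 2.7], [-1, 4.14], [0.28, 2.66], [-3.11, 3.11]. Speed limits (rad/s): [2.57, 2.57, 3.14, 3.14, 3.14, 3.14].

INTERFACE

Orientations are given as [roll, pitch, yaw] about the fixed x, y, z axes, in that order (R = Rz(yaw) Ry(pitch) Rx(roll)).
In Python, from cell import robot, read_camera, get_calibration gives the robot as it stands. The module is installed in compiled form; this text tells all that it offers.
- The arm moves only by the tool send_rows, never from a script. Its argument "plan" is a list of rows, each a list of 2 entries, a list of its own where there are three numbers: the shift along the tool's x, y, z as a fraction of full scale, then the turn, a rotation vector about the tool's x, y, z as a fraction of full scale. A call has exactly 10 rows; each row shifts and turns the commanded pose from where the row before left it, along the tool's axes as they then stand; what a row does not reach is not made up. Full scale, the value 1, is 0.025 m for a shift and 90 degrees for a turn. A row lasts 1/8 s, in which the tool goes at most 62.5 mm and 10.7 degrees, less where a joint would pass 70% of its speed; a pose out of reach is approached as far as the arm can. A call with a number of a shift or a turn outside -1 to 1 is refused whole. A call with a gripper value outside its range is refused whole. "gripper" is the opening, from -1 (shut) to 1 (fully open), so that 0 is half open, set as the call begins (left out, the last holds). The fingers move at their own pace and stop on an object; "force" is the grip in N (left out, the last holds). Time passes only in rows, so rows that do not move let the fingers close, or fill a call up. It gives the time, the measured TCP pose, the force, the opening and the grip force at its end, in the units of the state.
- robot.observe(): the state, without advancing time (a new reading comes with each control period).
- read_camera(name): name is "side" or "top" or "wrist"; returns (picture, depth): 384x512x3 uint8, blue, green, red; 384x512 float32, m along the optical axis (not along the pixel's ray), 0 where there is no reading.
- get_calibration(name): a dict with "intrinsics" (3x3 intrinsics, pixels), "rvec" (rotation vector, rad) and "tvec" (3), from world to camera coordinates, as OpenCV has them. Camera axes: x right, y down, z forward; pixel columns grow to the right and rows downward; lengths in m; the calibration is good to about 2 mm. A picture is of the moment at which its call begins: read the wrist's pose just before it. get_calibration takes no time and is no camera call; for the wrist camera it gives the pose at the moment of the call.
- robot.hand_in(): hands the job in; it is judged then, once.
The state is a dict: "time": time; "qpos": joint angles; "qvel": joint speeds; "joint_efforts": joint torques, N m; "tool_pos": TCP position; "tool_rot": TCP orientation; "contact_force": force on the tool from outside, world axes, zero at the start; "torque": the same for the moment, N m; "opening": finger opening in m; "grip_force": force on a finger pad.
Only numpy, scipy, OpenCV 4.12 (cv2) and the standard library are available. Lean on these libraries where they do the work, as an engineer would, in place of code of your own. Each camera call takes 0.05 s, during which the arm holds its last target. There are 200 camera calls.

## Working session

There is one attempt and no reset: what is moved stays moved. The work goes in short steps, Python scripts to look and compute and a tool call to move; the robot and the scene stay as the last step left them, time stands still between calls to the robot, and variables do not carry over. Pictures are saved under pics/ and viewed, at most 10 in all, crops included, and the job is handed in when it is done.

Besides the shell and the picture viewer there is one more tool, called after "Call:" as name([rows], argument=value, ...), one row to a line, values as JSON. send_rows: Moves the arm, as the interface text tells. Shift numbers are shares of 0.025 m and turn numbers shares of 90 degrees, none past 1 either way. Its arguments: {"type":"object","properties":{"plan":{"type":"array"},"gripper":{"type":"number"},"force":{"type":"number"}},"required":["plan"]}

```bash
mkdir -p pics; cat > h.py <<'E'
import cv2,numpy as np
from cell import robot,read_camera,get_calibration
def grab(n):
    c=get_calibration(n); p,d=read_camera(n); np.savez('/tmp/%s.npz'%n,p=p,d=d,K=c['intrinsics'],r=np.array(c['rvec'],float),t=np.array(c['tvec'],float)); return p,d
def cloud(n):
    z=np.load('/tmp/%s.npz'%n); d=z['d']; K=z['K']; R=cv2.Rodrigues(z['r'])[0]; t=z['t'].ravel()
    v,u=np.mgrid[:d.shape[0],:d.shape[1]]
    P=np.stack([(u-K[0,2])/K[0,0]*d,(v-K[1,2])/K[1,1]*d,d],-1)
    W=(P-t)@R; W[d<=0]=np.nan
    return z['p'],W
def ray(n,u,v,h):
    z=np.load('/tmp/%s.npz'%n);K=z['K']; R=cv2.Rodrigues(z['r'])[0]; t=z['t'].ravel()
    o=-R.T@t; d=R.T@np.linalg.solve(K,[u,v,1.]); return o+d*(h-o[2])/d[2]
E
python3 - <<'E'
from h import *
for n in('top','side'):
    p,d=grab(n); cv2.imwrite('pics/%s0.png'%n,cv2.resize(p,(800,600)))
    c=get_calibration(n);R=cv2.Rodrigues(np.array(c['rvec'],float))[0]
    print(n,-R.T@np.array(c['tvec']).ravel(),R[2],(d>0).mean())
print(robot.observe())
E
```

```text
top [0.46864805 0.10469546 0.94687116] [ 0.11546031  0.0133558  -0.9932223 ] 0.9958343505859375
side [0.26327672 0.71300713 0.65339621] [ 0.34676705 -0.70404883 -0.61973209] 0.9958546956380209
{'time': 0.1, 'qpos': array([ 1.13301677e+00,  3.42641867e-01,  1.52489296e+00, -3.17793717e-05,
        1.27543295e+00, -1.46017750e-01]), 'qvel': array([ 2.31889276e-04, -6.55531094e-04, -4.00245845e-03,  5.58803030e-04,
        4.04058635e-05, -1.07760688e-03]), 'joint_efforts': array([ 1.21896315e-03, -4.32009208e+01, -2.44696462e+01,  7.18688406e-02,
        5.25998720e-02, -8.39410905e-05]), 'tool_pos': array([0.15085291, 0.50248238, 0.22613023]), 'tool_rot': array([-3.14022774e+00, -1.70013472e-04,  2.84984000e+00]), 'contact_force': array([-0.20506666, -0.49352028,  0.34545982]), 'torque': array([-0.00090322, -0.02295803, -0.00305554]), 'grip_force': 0.0, 'opening': 0.09197353486330313}
```

View pics/top0.png

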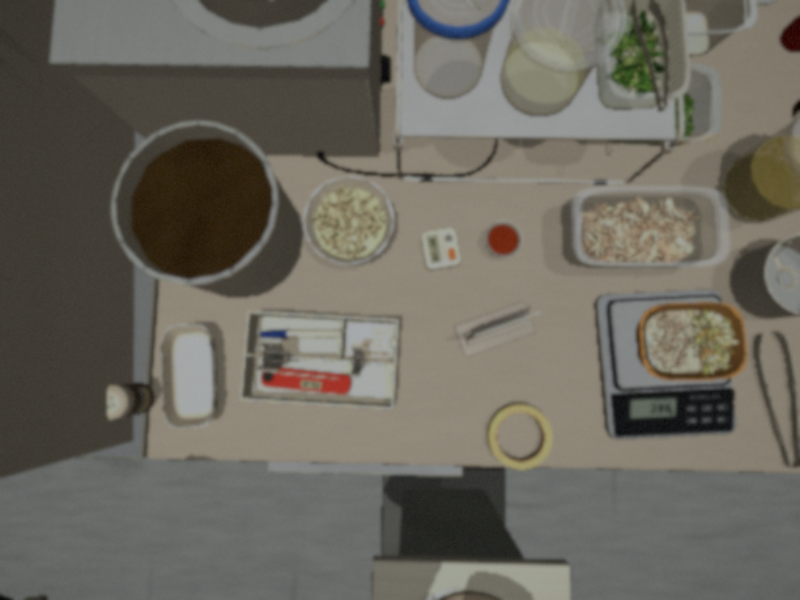

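View pics/side0.png

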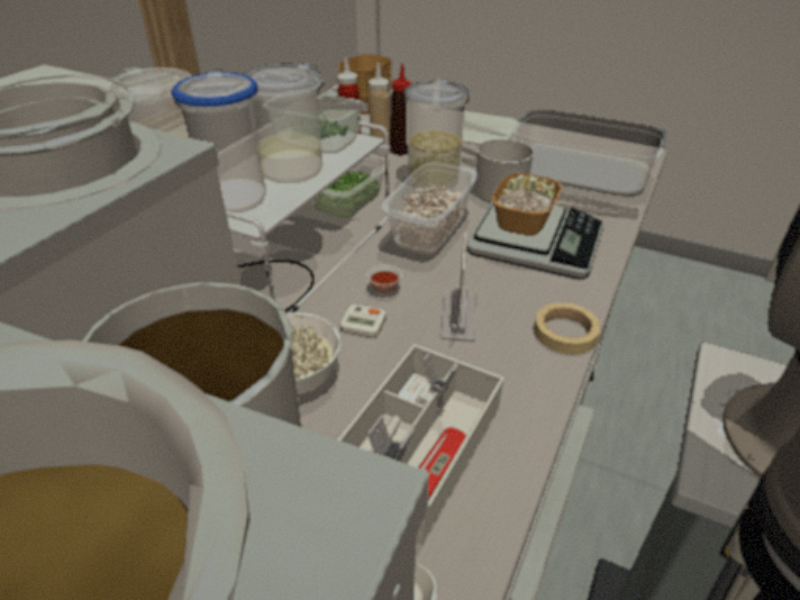

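The top view shows the organiser at (320,357), with one clip near (272,358) and one near (362,358). The card is at (497,328), the timer at (440,248) and the cup at (503,240). The side view shows the same layout. Next I measure from crops and depth.

```bash
python3 - <<'E'
from h import *
p,W=cloud('top'); q,V=cloud('side')
a=cv2.resize(p[190:270,150:350],(800,320),interpolation=cv2.INTER_CUBIC)
b=cv2.resize(q[150:310,205:335],(228,280),interpolation=cv2.INTER_CUBIC)
b2=cv2.resize(q[215:310,210:330],(354,280),interpolation=cv2.INTER_CUBIC)
c=np.zeros((600,800,3),np.uint8);c[:320]=a;c[320:,:228]=b;c[320:,230:584]=b2;cv2.imwrite('pics/crop.png',c)
for n,X in(('top',W),('side',V)):
    P=X.reshape(-1,3);P=P[np.isfinite(P).all(1)]
    o=P[(P[:,0]>.25)&(P[:,0]<.55)&(P[:,1]>.12)&(P[:,1]<.42)]
    print(n,'table z',np.median(o[abs(o[:,2])<.02][:,2]))
    for nm,lo,hi,box in(('clips',.075,.13,(.3,.5,.12,.42)),('rim',.054,.068,(.3,.5,.1,.42)),('card',.06,.16,(.3,.55,-.1,.15)),('cardtop',.125,.145,(.3,.55,-.1,.15))):
        m=P[(P[:,2]>lo)&(P[:,2]<hi)&(P[:,0]>box[0])&(P[:,0]<box[1])&(P[:,1]>box[2])&(P[:,1]<box[3])]
        if len(m)<5: print(nm,len(m));continue
        xy=m[:,:2].astype(np.float32); r=cv2.minAreaRect(xy)
        print(nm,len(m),r,m[:,2].max(), m.mean(0))
        if nm=='clips':
            lab=m[:,1]>(m[:,1].min()+m[:,1].max())/2
            for k in(0,1):
                s=m[lab==k]; print('  ',len(s),s.min(0),s.max(0),cv2.minAreaRect(s[:,:2].astype(np.float32)))
E
```

```text
top table z 0.000539717932305537
clips 218 ((0.4710964858531952, 0.255160391330719), (0.15324647724628448, 0.04507307708263397), 87.5159912109375) 0.11306130143814283 [0.47159339 0.27408689 0.09686832]
   69 [0.44620732 0.17781013 0.07785266] [0.49029864 0.19288979 0.11250752] ((0.46834099292755127, 0.18556807935237885), (0.013787766918540001, 0.04448804631829262), 87.76019287109375)
   149 [0.45076361 0.29946497 0.07563851] [0.49670305 0.33256172 0.1130613 ] ((0.4737153947353363, 0.31562697887420654), (0.0316794328391552, 0.044792354106903076), 86.75957489013672)
rim 520 ((0.4477624297142029, 0.24697576463222504), (0.1021033227443695, 0.2441827654838562), 0.5058375000953674) 0.06799291067581788 [0.44281756 0.25627153 0.06184834]
card 207 ((0.47204887866973877, 0.033060431480407715), (0.13877975940704346, 0.240287184715271), 2.5645532608032227) 0.13705897591276306 [0.49004583 0.0704078  0.08708893]
cardtop 62 ((0.5271874666213989, -0.03590353578329086), (0.002922360086813569, 0.10353723168373108), 20.5706787109375) 0.13705897591276306 [ 0.52708527 -0.03562974  0.13388481]
side table 
[... 375 characters left out ...]
16)
   283 [0.45129958 0.29975644 0.07574631] [0.49741886 0.33356117 0.11267221] ((0.474310964345932, 0.31728678941726685), (0.03278781473636627, 0.04516751319169998), 86.7851791381836)
rim 659 ((0.45008885860443115, 0.24620479345321655), (0.2401781976222992, 0.10174494981765747), 88.88449096679688) 0.0677720361754011 [0.43420859 0.21513294 0.06176436]
card 255 ((0.4709087014198303, 0.033466190099716187), (0.1409468948841095, 0.2368730753660202), 1.9217684268951416) 0.1371532478726807 [0.48352022 0.08674686 0.07885399]
cardtop 38 ((0.5273932814598083, -0.03428592160344124), (0.00300120678730309, 0.10275204479694366), 20.61607551574707) 0.1371532478726807 [ 0.52553171 -0.02903883  0.13388827]
```

View pics/crop.png

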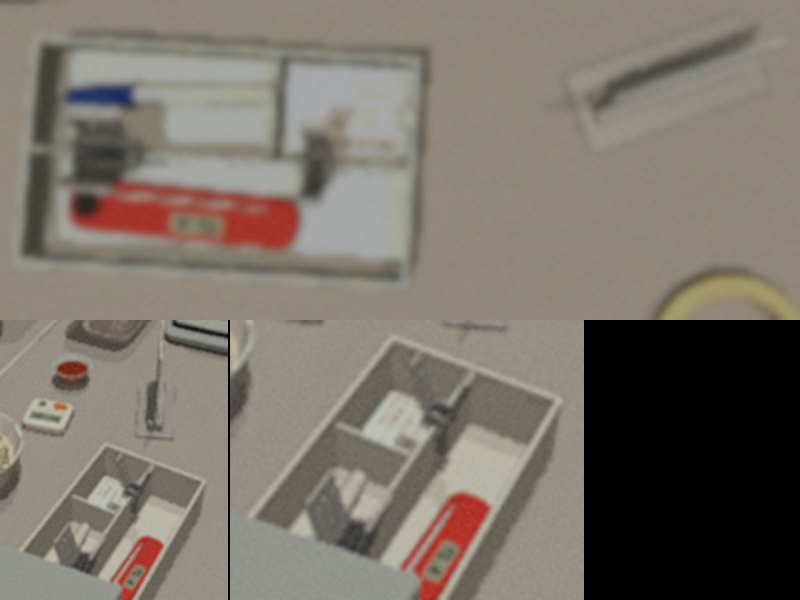

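The crop confirms that the clip at the left (top view) is the wide one, and the narrow clip is 131 mm away towards -y. Both views agree: wide clip about (0.474, 0.3165), squeeze axis about -2.5°, card edge middle about (0.5273, -0.035, 0.135), card normal 20.6°. Next I check the path is clear.

```bash
python3 - <<'E'
from h import *
P=np.concatenate([cloud(n)[1].reshape(-1,3) for n in('top','side')]);P=P[np.isfinite(P).all(1)]
P=P[P[:,2]>.0]
for y0 in np.arange(-.25,.7,.1):
    print('y%.2f'%y0,[ '%.2f'%(lambda m:m.max() if len(m) else -1)(P[(P[:,1]>=y0)&(P[:,1]<y0+.1)&(P[:,0]>=x0)&(P[:,0]<x0+.1)][:,2]) for x0 in np.arange(0,.8,.1)])
def plan(pos,yaw,tgt,tyaw):
    c,s=np.cos(yaw),np.sin(yaw);d=np.array(tgt)-pos
    X=np.array([c,s,0]);Y=np.array([s,-c,0]);print('shift x,y,z units',np.round([d@X/.025,d@Y/.025,-d[2]/.025],3),'turn units',np.degrees(yaw-tyaw)/90)
o=robot.observe();ty=np.radians(87.5)
plan(o['tool_pos'],o['tool_rot'][2],[.474,.3165,.2],ty)
plan(o['tool_pos'],ty,[.474,.3165,.2],ty)
E
```

```text
y-0.25 ['0.00', '0.00', '-1.00', '0.05', '0.12', '0.11', '0.10', '0.26']
y-0.15 ['0.02', '0.01', '-1.00', '0.03', '0.03', '0.14', '0.10', '0.18']
y-0.05 ['0.15', '0.01', '-1.00', '0.03', '0.01', '0.14', '0.03', '0.18']
y0.05 ['0.09', '0.01', '-1.00', '0.07', '0.07', '0.07', '0.07', '0.21']
y0.15 ['0.00', '0.00', '-1.00', '0.07', '0.11', '0.07', '0.07', '0.07']
y0.25 ['-1.00', '-1.00', '-1.00', '0.00', '0.11', '0.23', '0.23', '0.23']
y0.35 ['-1.00', '0.34', '-1.00', '0.05', '0.07', '0.23', '0.19', '0.23']
y0.45 ['-1.00', '0.46', '0.55', '0.41', '0.10', '0.23', '0.23', '0.23']
y0.55 ['-1.00', '0.25', '0.30', '0.42', '0.42', '0.42', '0.41', '0.34']
y0.65 ['-1.00', '-1.00', '-1.00', '0.42', '0.41', '0.34', '-1.00', '-1.00']
shift x,y,z units [-14.519  -3.407   1.045] turn units 0.8420422704077369
shift x,y,z units [-6.868 13.238  1.045] turn units 0.0
```

```bash
python3 - <<'E'
from h import *
P=np.concatenate([cloud(n)[1].reshape(-1,3) for n in('top','side')]);P=P[np.isfinite(P).all(1)]
P=P[P[:,2]>.13]
print('x from .1 step .04')
for y0 in np.arange(.2,.68,.04):
    print('y%.2f'%y0,[ '%3d'%(100*(lambda m:m.max() if len(m) else 0)(P[(P[:,1]>=y0)&(P[:,1]<y0+.04)&(P[:,0]>=x0)&(P[:,0]<x0+.04)][:,2])) for x0 in np.arange(.1,.74,.04)])
E
```

```text
x from .1 step .04
y0.20 ['  0', '  0', '  0', '  0', '  0', '  0', '  0', '  0', '  0', '  0', '  0', '  0', '  0', '  0', '  0', '  0']
y0.24 ['  0', '  0', '  0', '  0', '  0', '  0', '  0', '  0', '  0', '  0', '  0', '  0', '  0', '  0', '  0', '  0']
y0.28 ['  0', '  0', '  0', '  0', '  0', '  0', '  0', '  0', '  0', '  0', '  0', '  0', ' 22', ' 22', ' 22', ' 22']
y0.32 ['  0', '  0', '  0', '  0', '  0', '  0', '  0', '  0', '  0', '  0', '  0', ' 22', ' 22', ' 19', ' 19', ' 19']
y0.36 ['  0', '  0', '  0', '  0', '  0', '  0', '  0', '  0', '  0', '  0', '  0', ' 23', ' 19', ' 19', ' 19', ' 19']
y0.40 ['  0', ' 33', '  0', '  0', '  0', '  0', '  0', '  0', '  0', '  0', '  0', ' 22', ' 20', ' 19', ' 19', ' 19']
y0.44 ['  0', ' 33', '  0', '  0', '  0', '  0', '  0', '  0', '  0', '  0', '  0', ' 22', ' 22', ' 19', ' 19', ' 22']
y0.48 ['  0', ' 40', ' 53', ' 55', '  0', '  0', '  0', '  0', '  0', '  0', '  0', '  0', ' 22', ' 22', ' 22', ' 22']
y0.52 ['  0', ' 43', ' 54', ' 55', '  0', ' 41', ' 41', ' 41', ' 41', ' 41', ' 41', ' 41', '  0', '  0', '  0', '  0']
y0.56 ['  0', '  0', '  0', '  0', '  0', ' 41', ' 41', ' 41', ' 42', ' 41', ' 41', ' 41', ' 41', ' 33', ' 33', ' 33']
y0.60 ['  0', '  0', '  0', '  0', '  0', ' 41', ' 41', ' 42', ' 41', ' 33', ' 33', ' 41', ' 37', '  0', '  0', '  0']
y0.64 ['  0', '  0', '  0', '  0', '  0', '  0', ' 41', ' 42', ' 33', ' 33', ' 33', ' 33', '  0', '  0', '  0', '  0']
```

```bash
python3 - <<'E'
from h import *
from scipy.optimize import least_squares
for n in('top','side'):
    P=cloud(n)[1].reshape(-1,3);P=P[np.isfinite(P).all(1)]
    m=P[(P[:,2]>.215)&(P[:,2]<.24)&(P[:,0]>.5)&(P[:,0]<.85)&(P[:,1]>.25)&(P[:,1]<.52)]
    f=least_squares(lambda q:np.hypot(m[:,0]-q[0],m[:,1]-q[1])-q[2],[.66,.4,.11],loss='soft_l1',f_scale=.003).x
    r=np.hypot(m[:,0]-f[0],m[:,1]-f[1]);print(n,len(m),f,r.max())
    # distance to body rectangle at grasp
    for yaw in(-2.5,):
        a=np.radians(yaw);d=m[:,:2]-[.474,.3165];u=d@[np.cos(a),np.sin(a)];v=d@[-np.sin(a),np.cos(a)]
        g=np.hypot(np.maximum(abs(u)-.095,0),np.maximum(abs(v)-.0375,0));i=g.argmin();print('clear',g.min(),u[i],v[i],m[i])
E
```

```text
top 2088 [0.69151232 0.39027678 0.11820498] 0.18552506168322347
clear 0.0042708361844164345 0.09783889946032105 0.040690719600389474 [0.57352068 0.35288432 0.22186208]
side 2525 [0.69182575 0.40875601 0.12376877] 0.20007186772443858
clear 0.004464708876777149 0.09946470887677715 0.03749002792234658 [0.57500533 0.34961576 0.22499581]
```

Call:
send_rows([
  [[0,-1,0],[0,0,0]],
  [[0,-1,0],[0,0,0]],
  [[0,0,0],[0,0,0.105]],
  [[0,0,0],[0,0,0.105]],
  [[0,0,0],[0,0,0.105]],
  [[0,0,0],[0,0,0.105]],
  [[0,0,0],[0,0,0.105]],
  [[0,0,0],[0,0,0.105]],
  [[0,0,0],[0,0,0.105]],
  [[0,0,0],[0,0,0.105]],
], gripper=1)

```text
time: 1.35
tool_pos: [0.1365, 0.4547, 0.2264]
tool_rot: [-3.141, 0.001, 1.525]
contact_force: [0.1, 0.0, -0.5]
opening: 0.0918
grip_force: 0.0
```

Call:
send_rows([
  [[-0.4,0.95,0],[0,0,0]],
  [[-0.4,0.95,0],[0,0,0]],
  [[-0.4,0.95,0],[0,0,0]],
  [[-0.4,0.95,0],[0,0,0]],
  [[-0.4,0.95,0],[0,0,0]],
  [[-0.4,0.95,0],[0,0,0]],
  [[-0.4,0.95,0],[0,0,0]],
  [[-0.4,0.95,0],[0,0,0]],
  [[-0.4,0.95,0],[0,0,0]],
  [[-0.4,0.95,0],[0,0,0]],
])

```text
time: 2.6
tool_pos: [0.3704, 0.3448, 0.2264]
tool_rot: [-3.141, 0.0, 1.53]
contact_force: [1.1, 0.1, -1.0]
opening: 0.0917
grip_force: 0.0
```

```bash
cat >> h.py <<'E'
def plan(tgt,tyaw):
    from scipy.spatial.transform import Rotation as Q
    o=robot.observe();R=Q.from_euler('xyz',o['tool_rot']).as_matrix();T=Q.from_euler('xyz',[np.pi,0,np.radians(tyaw)]).as_matrix()
    d=np.array(tgt)-o['tool_pos'];print('t',o['time'],o['tool_pos'].round(4),np.degrees(o['tool_rot']).round(2))
    print(' now-frame units',(R.T@d/.025).round(3),'target-frame',(T.T@d/.025).round(3),'turn',np.degrees(Q.from_matrix(R.T@T).as_rotvec()).round(3)/90)
E
python3 - <<'E'
from h import *
plan([.474,.3115,.2],87.5)
E
```

```text
t 2.6 [0.3704 0.3448 0.2264] [-1.7996e+02  3.0000e-02  8.7680e+01]
 now-frame units [-1.164  4.194  1.052] target-frame [-1.152  4.197  1.055] turn [-0.00044444  0.00027778  0.00197778]
```

Now over the clip, staying high, followed by a close look with the wrist camera.

Call:
send_rows([
  [[-0.23,0.84,0],[0,0,0]],
  [[-0.23,0.84,0],[0,0,0]],
  [[-0.23,0.84,0],[0,0,0]],
  [[-0.23,0.84,0],[0,0,0]],
  [[-0.24,0.84,0],[0,0,0]],
  [[0,0,0],[0,0,0]],
  [[0,0,0],[0,0,0]],
  [[0,0,0],[0,0,0]],
  [[0,0,0],[0,0,0]],
  [[0,0,0],[0,0,0]],
])

```text
time: 3.85
tool_pos: [0.4734, 0.3124, 0.2269]
tool_rot: [3.141, -0.0, 1.531]
contact_force: [0.1, -0.5, -0.2]
opening: 0.0917
grip_force: 0.0
```

```bash
python3 - <<'E'
from h import *
p,d=grab('wrist');cv2.imwrite('pics/w1.png',p)
P=cloud('wrist')[1].reshape(-1,3);P=P[np.isfinite(P).all(1)]
m=P[(P[:,2]>.08)&(P[:,2]<.13)&(P[:,0]>.4)&(P[:,0]<.55)&(P[:,1]>.25)&(P[:,1]<.38)]
print(len(m),m.min(0),m.max(0),cv2.minAreaRect(m[:,:2].astype(np.float32)))
for z in(.085,.095,.105):
    s=m[abs(m[:,2]-z)<.005];print(z,len(s),s.min(0),s.max(0))
plan([.474,.3115,.072],87.5)
E
```

```text
929 [0.45074674 0.29954916 0.0800364 ] [0.49685868 0.33320408 0.11175605] ((0.47383636236190796, 0.31631675362586975), (0.03224669396877289, 0.04535335674881935), 87.75623321533203)
0.085 216 [0.45883896 0.30037581 0.0800364 ] [0.48895578 0.33270549 0.08998671]
0.095 257 [0.45569983 0.30012447 0.09001117] [0.49313174 0.3330962  0.09989837]
0.105 348 [0.45074674 0.30010362 0.1002185 ] [0.49685868 0.33320408 0.10999837]
t 3.9 [0.4734 0.3124 0.2269] [ 1.7999e+02 -1.0000e-02  8.7700e+01]
 now-frame units [-0.034  0.024  6.194] target-frame [-0.033  0.025  6.194] turn [ 6.66666667e-05 -1.11111111e-04  2.25555556e-03]
```

View pics/w1.png

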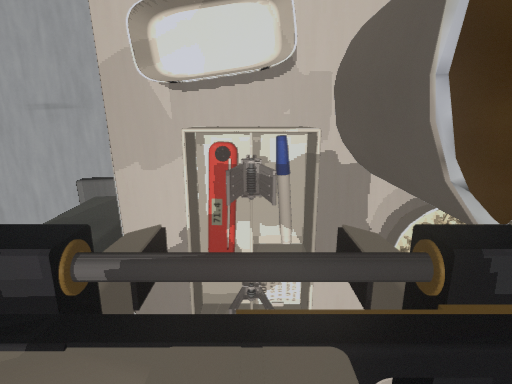

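The wrist view shows the wide clip at (252,180) and the narrow clip at (252,290). The clip centre is confirmed at (0.474, 0.316), and the grip stays 4 mm to -y of it to keep clear of the pot. Now I descend.

Call:
send_rows([
  [[-0.03,0.02,0.6],[0,0,0]],
  [[0,0,0.6],[0,0,0]],
  [[0,0,0.6],[0,0,0]],
  [[0,0,0.6],[0,0,0]],
  [[0,0,0.6],[0,0,0]],
  [[0,0,0.3],[0,0,0]],
  [[0,0,0.3],[0,0,0]],
  [[0,0,0],[0,0,0]],
  [[0,0,0],[0,0,0]],
  [[0,0,0],[0,0,0]],
])

```text
time: 5.15
tool_pos: [0.4744, 0.3116, 0.1372]
tool_rot: [3.141, -0.001, 1.53]
contact_force: [-0.4, -0.3, 0.9]
opening: 0.0919
grip_force: 0.0
```

Call:
send_rows([
  [[0,0,0.45],[0,0,0]],
  [[0,0,0.45],[0,0,0]],
  [[0,0,0.45],[0,0,0]],
  [[0,0,0.45],[0,0,0]],
  [[0,0,0.45],[0,0,0]],
  [[0,0,0.34],[0,0,0]],
  [[0,0,0],[0,0,0]],
  [[0,0,0],[0,0,0]],
  [[0,0,0],[0,0,0]],
  [[0,0,0],[0,0,0]],
])

```text
time: 6.4
tool_pos: [0.4743, 0.3115, 0.0723]
tool_rot: [3.141, -0.0, 1.53]
contact_force: [0.1, -0.4, -0.4]
opening: 0.0923
grip_force: 0.0
```

Call:
send_rows([
  [[0,0,0],[0,0,0]],
  [[0,0,0],[0,0,0]],
  [[0,0,0],[0,0,0]],
  [[0,0,0],[0,0,0]],
  [[0,0,0],[0,0,0]],
  [[0,0,0],[0,0,0]],
  [[0,0,0],[0,0,0]],
  [[0,0,0],[0,0,0]],
  [[0,0,0],[0,0,0]],
  [[0,0,0],[0,0,0]],
], gripper=-1, force=22)

```text
time: 7.65
tool_pos: [0.4758, 0.3119, 0.0736]
tool_rot: [3.137, -0.002, 1.53]
contact_force: [1.5, -0.7, 7.8]
opening: 0.0207
grip_force: 22.0
```

Call:
send_rows([
  [[0,0,-0.3],[0,0,0]],
  [[0,0,-0.4],[0,0,0]],
  [[0,0,-0.5],[0,0,0]],
  [[0,0,-0.6],[0,0,0]],
  [[0,0,-0.7],[0,0,0]],
  [[0,0,-0.8],[0,0,0]],
  [[0,0,-0.8],[0,0,0]],
  [[0,0,-0.8],[0,0,0]],
  [[0,0,-0.7],[0,0,0]],
  [[0,0,-0.3],[0,0,0]],
])

```text
time: 8.9
tool_pos: [0.4744, 0.3116, 0.2213]
tool_rot: [3.14, -0.001, 1.53]
contact_force: [-0.4, -0.2, 0.1]
opening: 0.0206
grip_force: 22.0
```

```bash
python3 - <<'E'
from h import *
p,d=grab('side');q,_=grab('wrist');plan([.5273,-.035,.22],110.6)
a=p[140:320,200:360];a=cv2.resize(a,(400,450),interpolation=cv2.INTER_CUBIC)
c=np.zeros((450,800,3),np.uint8);c[:,:400]=a;c[:300,400:]=cv2.resize(q,(400,300));cv2.imwrite('pics/lift.png',c)
E
```

```text
t 9.0 [0.4743 0.3116 0.2205] [ 1.7991e+02 -5.0000e-02  8.7680e+01]
 now-frame units [-1.3766e+01  2.6780e+00  1.2000e-02] target-frame [-13.722  -2.894   0.02 ] turn [ 0.00105556 -0.00036667 -0.25461111]
```

View pics/lift.png

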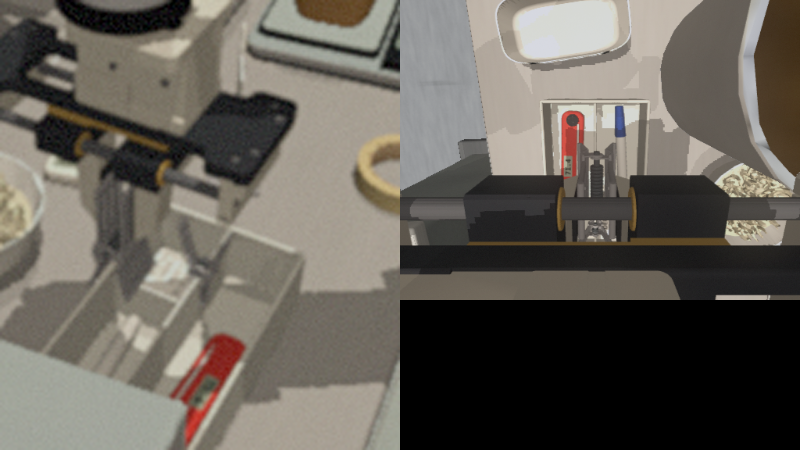

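The clip is held fully open and clear of the divider; the narrow clip stays parked and the tray is undisturbed. Now over to the card, high.

Call:
send_rows([
  [[-0.5,0.1,0],[0,0,0]],
  [[-0.9,0.18,0],[0,0,0]],
  [[-0.9,0.18,0],[0,0,0]],
  [[-0.9,0.18,0],[0,0,0]],
  [[-0.9,0.18,0],[0,0,0]],
  [[-0.9,0.18,0],[0,0,0]],
  [[-0.9,0.18,0],[0,0,0]],
  [[-0.9,0.18,0],[0,0,0]],
  [[-0.9,0.18,0],[0,0,0]],
  [[-0.9,0.18,0],[0,0,0]],
])

```text
time: 10.25
tool_pos: [0.5078, 0.0933, 0.2186]
tool_rot: [-3.14, 0.0, 1.53]
contact_force: [-0.4, 0.3, -1.3]
opening: 0.0207
grip_force: 22.0
```

Call:
send_rows([
  [[-0.9,0.18,0],[0,0,0]],
  [[-0.9,0.18,0],[0,0,0]],
  [[-0.9,0.18,0],[0,0,0]],
  [[-0.9,0.18,0],[0,0,0]],
  [[-0.9,0.18,0],[0,0,-0.064]],
  [[-0.6,0.12,0],[0,0,-0.064]],
  [[-0.24,0.05,0],[0,0,-0.064]],
  [[0,0,0],[0,0,-0.063]],
  [[0,0,0],[0,0,0]],
  [[0,0,0],[0,0,0]],
])

```text
time: 11.5
tool_pos: [0.532, -0.0392, 0.2191]
tool_rot: [-3.141, -0.0, 1.929]
contact_force: [-0.0, -0.6, -0.4]
opening: 0.0207
grip_force: 22.0
```

```bash
python3 - <<'E'
from h import *
p,d=grab('side');q,_=grab('wrist');plan([.529,-.0395,.156],110.6)
c=np.zeros((450,800,3),np.uint8);c[:,:400]=cv2.resize(p[80:260,220:380],(400,450),interpolation=cv2.INTER_CUBIC);c[:300,400:]=cv2.resize(q,(400,300));cv2.imwrite('pics/over.png',c)
o=robot.observe();y=o['tool_rot'][2];X=np.array([np.cos(y),np.sin(y),0]);Y=np.array([np.sin(y),-np.cos(y),0])
for n in('side','wrist'):
    P=cloud(n)[1].reshape(-1,3);P=P[np.isfinite(P).all(1)]
    D=P-o['tool_pos'];L=np.stack([D@X,D@Y,-D[:,2]],1)
    s=(abs(L[:,0])<.045)&(abs(L[:,1])<.035)&(L[:,2]>.003)&(L[:,2]<.06);m=L[s]
    print(n,'clip rel tool',len(m),m.min(0).round(4),m.max(0).round(4))
    t=m[m[:,2]>.03];print('  jaws',len(t),t.min(0).round(4),t.max(0).round(4))if len(t) else 0
    a=P[(P[:,2]>.125)&(P[:,2]<.142)&(abs(P[:,0]-.527)<.06)&(abs(P[:,1]+.035)<.08)]
    print(' card',len(a),cv2.minAreaRect(a[:,:2].astype(np.float32)) if len(a)>5 else 0,a[:,2].max() if len(a) else 0)
E
```

```text
t 11.6 [ 0.5322 -0.039   0.2193] [-1.7999e+02 -1.0000e-02  1.1057e+02]
 now-frame units [ 0.027 -0.126  2.532] target-frame [ 0.027 -0.127  2.532] turn [-0.00015556 -0.00014444 -0.00038889]
side clip rel tool 131 [-0.0172 -0.0139  0.0031] [0.0275 0.0173 0.0445]
  jaws 47 [-0.0172 -0.0139  0.0306] [0.0259 0.0173 0.0445]
 card 37 ((0.5271731019020081, -0.03367055580019951), (0.0029094265773892403, 0.10364972054958344), 20.63860321044922) 0.13759228123653272
wrist clip rel tool 1752 [-0.0144 -0.0157  0.003 ] [0.0257 0.0167 0.0444]
  jaws 315 [-0.0056 -0.0157  0.03  ] [0.0241 0.0167 0.0444]
 card 283 ((0.520207405090332, -0.01736665889620781), (0.003018281189724803, 0.06419740617275238), 21.301681518554688) 0.13707007137017732
```

View pics/over.png

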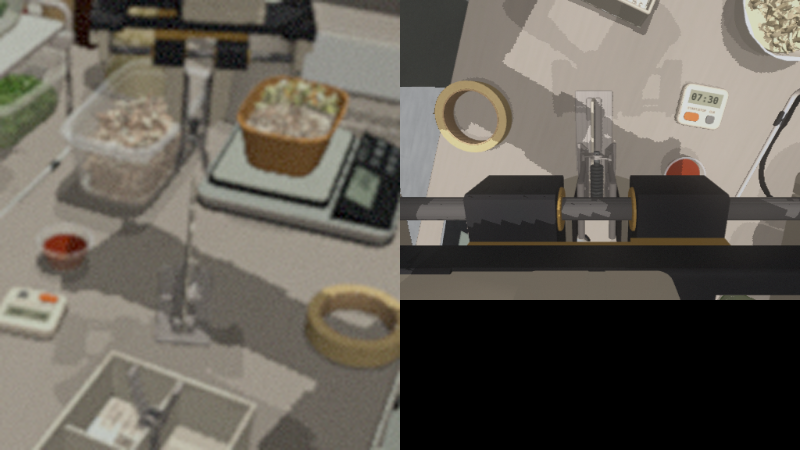

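The side view shows the clip held above the card, and the wrist view shows the card running between the jaws at (595,130). I need a 3.7 mm shift across the card; along the edge it is already centred. Jaw tips are 44.5 mm below the TCP, so I go down about 65 mm.

Call:
send_rows([
  [[0,-0.1,0],[0,0,0]],
  [[0,-0.05,0],[0,0,0]],
  [[0,0,0.2],[0,0,0]],
  [[0,0,0.3],[0,0,0]],
  [[0,0,0.3],[0,0,0]],
  [[0,0,0.3],[0,0,0]],
  [[0,0,0.2],[0,0,0]],
  [[0,0,0],[0,0,0]],
  [[0,0,0],[0,0,0]],
  [[0,0,0],[0,0,0]],
])

```text
time: 12.85
tool_pos: [0.5291, -0.0403, 0.1873]
tool_rot: [3.141, 0.0, 1.931]
contact_force: [0.4, 0.3, -1.2]
opening: 0.0207
grip_force: 22.0
```

```bash
cat > chk.py <<'E'
from h import *
p,d=grab('side');q,_=grab('wrist');o=robot.observe();y=o['tool_rot'][2];print(o['tool_pos'],np.degrees(o['tool_rot']),o['contact_force'])
X=np.array([np.cos(y),np.sin(y),0]);Y=np.array([np.sin(y),-np.cos(y),0])
P=cloud('wrist')[1].reshape(-1,3);P=P[np.isfinite(P).all(1)]
D=P-o['tool_pos'];L=np.stack([D@X,D@Y,P[:,2]],1)
a=L[(L[:,2]>.11)&(L[:,2]<.142)&(abs(L[:,1])<.008)&(L[:,0]>.03)&(L[:,0]<.07)];print('card y rel',len(a),np.median(a[:,1]),a.min(0),a.max(0))
for lo in(.025,.035):
    j=L[(L[:,0]>-.02)&(L[:,0]<.03)&(abs(L[:,1])<.03)&(abs(L[:,1])>.006)&(o['tool_pos'][2]-L[:,2]>lo)&(o['tool_pos'][2]-L[:,2]<.046)]
    for s in(-1,1):
        k=j[j[:,1]*s>0];print('jaw',s,len(k),k.min(0) if len(k) else 0,k.max(0) if len(k) else 0)
E
python3 chk.py
```

```text
[ 0.52902547 -0.0403251   0.18721025] [1.79969503e+02 1.56979012e-02 1.10633286e+02] [ 0.14449492 -0.64114272 -0.71730691]
card y rel 204 -0.0003719886247256415 [ 0.03001451 -0.00174148  0.11838657] [0.05669715 0.00098478 0.13659184]
jaw -1 172 [-0.00589189 -0.01563479  0.14338329] [ 0.02406105 -0.00692007  0.16187076]
jaw 1 166 [-0.0053183   0.00883644  0.14272151] [0.02432143 0.01694229 0.16068192]
jaw -1 142 [-0.00589189 -0.01563479  0.14338329] [ 0.0240143  -0.01052339  0.15212917]
jaw 1 137 [-0.0053183   0.01174361  0.14272151] [0.02413466 0.01694229 0.15179312]
```

Call:
send_rows([
  [[-0.03,-0.04,0],[0,0,0]],
  [[0,0,0.2],[0,0,0]],
  [[0,0,0.2],[0,0,0]],
  [[0,0,0.2],[0,0,0]],
  [[0,0,0.2],[0,0,0]],
  [[0,0,0.2],[0,0,0]],
  [[0,0,0.2],[0,0,0]],
  [[0,0,0.12],[0,0,0]],
  [[0,0,0],[0,0,0]],
  [[0,0,0],[0,0,0]],
])

```text
time: 14.2
tool_pos: [0.5283, -0.0414, 0.1541]
tool_rot: [3.141, 0.0, 1.931]
contact_force: [0.1, 0.3, -1.2]
opening: 0.0201
grip_force: 22.0
```

```bash
python3 chk.py; python3 - <<'E'
from h import *
p=np.load('/tmp/side.npz')['p'];q=np.load('/tmp/wrist.npz')['p']
c=np.zeros((450,800,3),np.uint8);c[:,:400]=cv2.resize(p[120:255,240:360],(400,450),interpolation=cv2.INTER_CUBIC);c[:,400:]=cv2.resize(q[80:305,156:356],(400,450));cv2.imwrite('pics/fin.png',c)
E
```

```text
[ 0.52833746 -0.04139689  0.15417123] [1.79974632e+02 1.04446381e-02 1.10627996e+02] [ 0.02561283 -0.06692201 -1.04497693]
card y rel 296 0.0005778661785756796 [ 0.03001314 -0.00085193  0.11363444] [0.05753066 0.00204989 0.13647691]
jaw -1 174 [-0.00564119 -0.01559739  0.11046684] [ 0.02422352 -0.00689507  0.12889775]
jaw 1 168 [-0.00561711  0.0087133   0.11034766] [0.02403635 0.01682373 0.12855556]
jaw -1 143 [-0.00564119 -0.01559739  0.11046684] [ 0.02422352 -0.01037858  0.11904959]
jaw 1 136 [-0.00561711  0.01171664  0.11034766] [0.02403635 0.01682373 0.11818247]
```

View pics/fin.png

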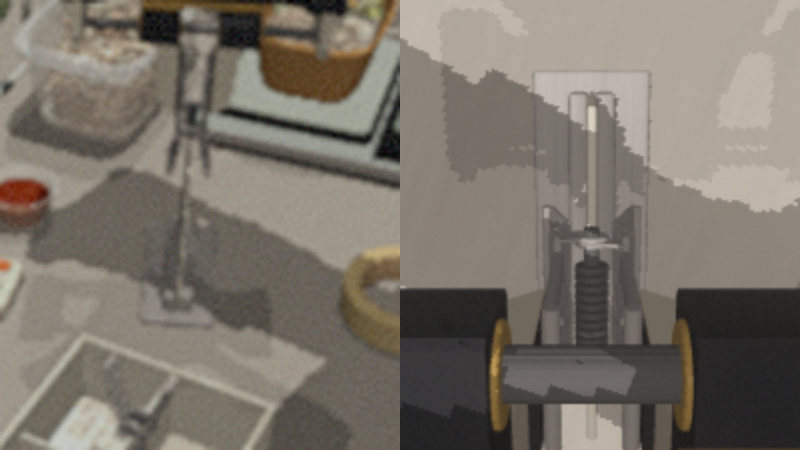

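The card, at (592,150) in the wrist crop, runs midway between the jaws. The tips are 25 mm below its top edge, and neither side nor the pivot touches it.

```bash
python3 -c "
from cell import robot
print(robot.hand_in())"
```

```text
the job is handed in; nothing more can be done
None
```

I handed the job in at about 14 s: the wide clip is held squeezed fully open over the middle of the card's top edge, with its jaw tips about 25 mm below the edge on each side and, by the camera measurements, nothing touching the card; I haven't been told the verdict.

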